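Hold the angle gauge at the desk slope on a wedge blank

ROBOT

A 6-joint arm with a two-finger parallel gripper is mounted at the origin on the work surface. World frame = base frame: x ahead of the robot, y to its left, z up, the work surface at z = 0. Lengths are in m, angles in rad, forces in N, time in s.
With the tool pointing down it reaches from about 0.375 to 0.9 m from the base axis. Payload 3.1 kg.
Tool frame: the origin (TCP) lies between the finger pads; the fingertips stand 22 mm ahead of it and the grasp point (between the pads) lies 3 mm ahead of it; z points along the fingers, y is the line along which they close (so a half turn about z gives the same grasp; the last joint's range is limited). The gripper opens to 87 mm and grips with 3 to 60 N. Pads are 19 mm wide; open, the fingers measure 117 mm over their backs; the gripper's body (75 mm by 190 mm) begins 51 mm behind the grasp point.
Start: joints at [-1.444, 0.527, 1.433, -0, 1.181, -0.178], TCP at [0.188, -0.596, 0.245] pointing down, gripper open.
Joint ranges: [-3.08, 3.08], [-0.75, 2.2], [0.22, 2.44], [-1.43, 4.57], [0, 2.65], [-2.85, 2.85]. Speed limits (rad/s): [2.79, 2.79, 3.14, 3.14, 3.14, 3.14].

INTERFACE

Orientations are given as a unit quaternion [x, y, z, w].
In Python, from rig import robot gives the robot as it stands.
- The arm moves only by the tool move_arm, never from a script. Its argument "series" is text: rows parted by semicolons, each of 6 numbers parted by spaces: the shift along the tool's x, y, z in mm, then the turn, a rotation vector about the tool's x, y, z in degrees. In form: dx dy dz ax ay az; .... A call has 1 to 8 rows; each row is the pose to reach, as a shift and turn from the pose commanded when the call began, along the tool's axes at that moment; what a row does not reach only later rows make up. A row lasts 1/12 s, in which the tool goes at most 41.7 mm and 7.16 degrees, less where a joint would pass 70% of its speed; a pose out of reach is approached as far as the arm can. A call with a gripper value outside its range is refused whole. "jaw" is the opening, from 0 (shut) to 1 (fully open), set as the call begins (left out, the last holds). The fingers move at their own pace and stop on an object; "newtons" is the grip in N (left out, the last holds). Time passes only in rows, so rows that repeat a pose let the fingers close. It gives the time, the measured TCP pose, the force, the opening and the grip force at its end, in the units of the state.
- robot.get_obs(): the state, without advancing time (a new reading comes with each control period).
- robot.camera(name): name is "side" or "top"; returns a dict with "img" (420x560x3 uint8, red, green, blue), "mtx" (3x3 intrinsics, pixels), "world_to_cam" (4x4, takes a point from world to camera coordinates). Camera axes: x right, y down, z forward; pixel columns grow to the right and rows downward; lengths in m; the calibration is good to about 2 mm. A picture is of the moment at which its call begins. There is no depth.
- robot.hand_in(): hands the job in; it is judged then, once.
Trained networks look in a picture, given as the dict that the camera call returned (one of the last four; its "shot" number tells which), for a name from the list of things; names that differ only in an ending like _2 or _b are one class to them, and where a whole thing is asked for, a point or a joint stands for the part that bears it (a point fixed in the world has none). Each returns a list of dicts, best first, with "p" (0 to 1); they miss things now and then, are a little off and sometimes report something else, mostly with a low value. They report only what shows in the picture. A call takes as long as a camera call. They do not tell look-alikes from the thing itself.
- robot.search_frame(picture, thing): "xyz" ([x, y, z] in m, in world coordinates, good to about 4 mm: the middle of the surface that is visible of it).
- robot.tip_of(picture, thing): "xyz" ([x, y, z] in m, in world coordinates, good to about 4 mm: a listed point, or the origin of a listed thing).
The state is a dict: "time": time; "q": joint angles; "joint_velocities": joint speeds; "joint_torque": joint torques, N m; "position": TCP position; "tool_rot": TCP orientation; "ft_force": force on the tool from outside, world axes, zero at the start; "moment": the same for the moment, N m; "grip_width": finger opening in m; "grip_force": force on a finger pad.
Only numpy, scipy, OpenCV 4.12 (cv2) and the standard library are available. Lean on these libraries where they do the work, as an engineer would, in place of code of your own. Each camera call takes 0.05 s, during which the arm holds its last target. There are 200 camera calls.

TASK

The sawn wedge in the cradle is the blank for a banding desk's foot, and its new slope is about to be scribed. Take the long dowel from the rack and stand it end-down, fully home, in the cradle's empty hole behind the wedge to lock it; then set the sole of the angle gauge lengthwise on the wedge's crown and rock it towards the wedge's sloping toe until the swinging pointer settles on the mark on the dial. Finish holding it still there in the gripper, sole touching only the crown and not pressed hard, and leave everything else on the table where it is.

Things in the scene. Friction and masses are not known exactly. Their poses are not given: they have to be found in the camera images.
- cradle: Fixed cradle: a plank offcut 110 (x) x 230 (y) x 36 mm, origin at its underside's centre, turned up to 20 degrees. On its top (z = 36): two battens along y, 16 wide, 16 high, 39 mm apart, y = -54 to 86, with the wedge between them, its origin at cradle (0, 26, 36); a toe stop across the +y end, 18 high, y = 87 to 106.
- dowel_hole (a point): Centre of the mouth of the cradle's only hole, cradle (0, -80, 36) mm: round, 18 mm wide, 30 mm deep (blind), mouth chamfered by 2 mm. It lies on the wedge's line, 2 mm clear of its high end. Axes as the cradle's.
- wedge: Loose sawn beech block 36 (x) x 155 (y) x 60 mm, 260 g, between the battens with 1.5 mm play each side, toe 1.5 mm from the stop. Origin on its underside below the crown, +y to the toe. Its top is two rough cuts meeting in a crown edge across x at y = 0, z = 60; it falls to z = 57 at the high end (y = -95), and at 32 degrees to y = 40, z = 35, then steeper to the toe (y = 60, z = 12).
- crown (a point): Middle of the wedge's crown edge, wedge (0, 0, 60) mm, 96 mm above the table. Axes as the wedge's.
- long_dowel: The long stop dowel: beech rod 14 mm in diameter, 140 mm long, 30 g, chamfered foot; origin at the centre of its foot, z along it, upwards. It starts upright in one of the rack's three holes, its foot 6 mm and its top 146 mm above the table.
- rack: Fixed dark wooden rack for the dowels, 150 (x) x 52 (y) x 36 mm high, origin at the centre of its underside; three holes 16.5 mm wide and 30 deep at x = -45, 0 and 45 mm. The dowels stand in any order.
- short_dowel_a: Spare dowel, 14 mm in diameter, 75 mm long, upright in the rack (top 81 mm above the table); stays there.
- short_dowel_b: Another spare dowel, as short_dowel_a; stays there.
- gauge: Pendulum angle gauge, 290 g, upright on the table. Origin at the underside's centre of its sole, 26 (x) x 150 (y) x 12 mm. On it a dial housing, 104 mm across, 22 thick, axis x, centre z = 62, white dial on both faces. On top a grip lug 20 (x) x 34 (y), z = 116 to 150: pinch its flat faces x = +-10. It starts within 50 degrees of the cradle's yaw; its +y end belongs to the toe.
- needle (a joint): Angle (rad) of the weighted black pointer (tip 40 mm below the dial's centre, one on each face, moving as one) about the gauge's x: 0 at the middle of the sole, positive towards the +y end. It hangs plumb: tipping the gauge's +y end down by 0.3 makes it read +0.3. It swings at about 3 Hz and settles in half a second.
- index (a joint): Angle of the mark, in the same sense as needle: a dark block 4.6 mm wide at the rim of the dial, on both faces, set beforehand between 0.2 and 0.42 rad on a stiff bezel; it stays where it is. The pointer is on the mark when needle equals index.
- needle_pivot (a point): Dial centre, gauge (0, 0, 62) mm, turning with the pointer: its -z axis points along the pointer.
- index_mark (a point): Dial centre, turning with the bezel: its -z axis points at the mark.
- offcut: Bystander: wooden offcut 45 x 75 x 25 mm, origin at its underside's centre.
- loose_cigar: Bystander: cigar 132 mm long, 17 mm thick, lying along its y.
- paste_pot: Bystander: white jar with steel cap, 60 mm wide, 65 mm high.
- hammer: Bystander: hammer lying along its x.
- sizing_plate: Bystander: dark wooden plate with four holes, 50 x 150 x 8 mm.
- screwdriver: Bystander: screwdriver lying along its x.
Not all that is in view belongs to the job. There is more than one size of the wedge; the one meant has the size given above. There is more than one size of the gauge; the job needs the smaller.

How it is judged:
By the outcome, as a careful person would: the job done as asked, in the order asked, and still so for the second after the job is handed in, while the arm keeps its last pose, push and grip.
It also fails if it takes over 54 s, if anything falls off the work surface, if the arm or the gripper's body presses on something with over 40 N, if the wrist force passes 120 N, or if a joint passes its speed limit or range.

## Working session

There is one attempt and no reset: what is moved stays moved. The work goes in short steps, Python scripts to look and compute and a tool call to move; the robot and the scene stay as the last step left them, time stands still between calls to the robot, and variables do not carry over. Pictures are saved under pics/ and viewed, at most 10 in all, crops included, and the job is handed in when it is done.

Besides the shell and the picture viewer there is one more tool, called after "Emit:" by a JSON object that holds its "api" and its "payload", one argument or row to a line. move_arm: Moves the arm, as the interface text tells. Its arguments: {"type":"object","properties":{"series":{"type":"string"},"jaw":{"type":"number"},"newtons":{"type":"number"}},"required":["series"]}

```bash
mkdir -p pics; ls; cat > h.py <<'E'
import numpy as np, cv2
from scipy.spatial.transform import Rotation as R
from rig import robot
def proj(c,P):
    P=np.atleast_2d(P); X=(c["world_to_cam"]@np.c_[P,np.ones(len(P))].T)[:3]; u=c["mtx"]@X; return (u[:2]/u[2]).T
def ray(c,uv,z):
    M=c["world_to_cam"]; Rm=M[:3,:3]; o=-Rm.T@M[:3,3]
    d=Rm.T@np.linalg.inv(c["mtx"])@np.array([uv[0],uv[1],1.]); return o+d*(z-o[2])/d[2]
def save(c,n): cv2.imwrite("pics/"+n,c["img"][:,:,::-1])
def show(c,things):
    for t in things:
        for nm,f in(("S",robot.search_frame),("T",robot.tip_of)):
            try:
                for d in f(c,t)[:4]: print(t,nm,np.round(d["xyz"],4),round(d["p"],2),np.round(proj(c,d["xyz"])[0]))
            except Exception as e: print(t,nm,"err",str(e)[:80])
E
python3 - <<'E'
from h import *
for n in("top","side"):
    c=robot.camera(n); save(c,n+"1.png"); print(n, np.round(np.linalg.inv(c["world_to_cam"])[:3],3).tolist(), c["mtx"][0,0])
    show(c,["long_dowel","dowel_hole","crown","wedge","gauge","cradle","rack","short_dowel_a","needle_pivot"])
o=robot.get_obs(); print(o)
E
```

```text
pics
top [[-0.124, -0.965, 0.23, 0.324], [-0.992, 0.122, -0.022, -0.0], [-0.007, -0.231, -0.973, 1.057]] 379.8880048744808
long_dowel S [ 0.5115 -0.2946  0.1088] 0.67 [381. 206.]
long_dowel S [0.7273 0.0176 0.0078] 0.43 [253. 156.]
long_dowel T [ 0.5149 -0.3     0.0064] 0.59 [373. 213.]
dowel_hole S [ 0.5133 -0.0284  0.0387] 0.67 [278. 223.]
dowel_hole T [ 0.5398 -0.1035  0.0376] 0.9 [304. 211.]
dowel_hole T [ 7.252e-01  2.370e-02 -2.000e-04] 0.34 [251. 158.]
dowel_hole T [ 0.6521  0.2002 -0.0008] 0.22 [193. 189.]
crown S [0.3899 0.0068 0.0442] 0.63 [270. 270.]
crown S [ 0.5334 -0.0203  0.095 ] 0.59 [274. 212.]
crown S [0.7271 0.0202 0.0089] 0.34 [252. 156.]
crown T [ 5.389e-01 -4.000e-04  9.760e-02] 0.74 [266. 211.]
crown T [0.3898 0.0195 0.0452] 0.71 [266. 271.]
crown T [ 0.6681  0.3666 -0.0013] 0.63 [136. 191.]
wedge S [ 0.5339 -0.0206  0.0913] 0.68 [274. 212.]
wedge S [0.3918 0.0057 0.0398] 0.67 [271. 270.]
wedge T [0.3905 0.0194 0.0026] 0.84 [266. 272.]
wedge T [5.368e-01 1.000e-04 3.310e-02] 0.81 [266. 217.]
gauge S [0.3224 0.2922 0.1295] 0.82 [153. 312.]
gauge T [ 0.5275  0.31
[... 1883 characters left out ...]
e': 1.9, 'q': array([-1.44449128e+00,  5.27511745e-01,  1.43267554e+00, -1.99141559e-05,
        1.18137716e+00, -1.78534501e-01]), 'joint_velocities': array([-0.00194631, -0.00117136,  0.0013797 , -0.00089509,  0.00084645,
       -0.00058704]), 'joint_torque': array([-5.68991036e-04, -4.40001333e+01, -1.76979089e+01,  6.33768062e-02,
        5.05085976e-02, -1.28950597e-05]), 'position': array([ 0.18758948, -0.59617915,  0.24454898]), 'tool_rot': array([ 9.88406003e-01,  1.51834032e-01, -9.57680316e-06,  1.38594874e-05]), 'ft_force': array([ 0.04335165,  0.3738769 , -0.31855694]), 'moment': array([ 0.04303566, -0.01960241, -0.0171933 ]), 'grip_force': 0.0, 'grip_width': 0.08698598971369965}
```

View pics/top1.png

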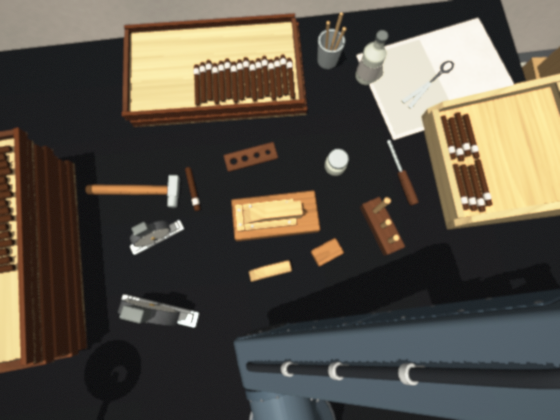

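View pics/side1.png

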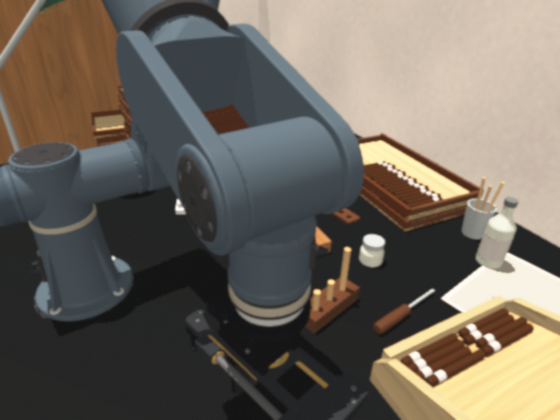

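The top view shows the small gauge at about (157,236), the large one at (158,311), the cradle at (275,215), and the rack at (383,225) with the long dowel at its upper end. A look-alike wedge lies at (270,270). The side view confirms the long dowel at (346,265), x≈0.516. The arm hides the cradle there.

```bash
cat >> h.py <<'E'
def to(p,Rt=None):
    "shift (mm) and rotvec (deg) in tool axes from the measured pose to world TCP p, rotation Rt"
    o=robot.get_obs(); R0=R.from_quat(o["tool_rot"])
    s=R0.inv().apply(np.array(p)-o["position"])*1000
    r=np.zeros(3) if Rt is None else np.degrees((R0.inv()*Rt).as_rotvec())
    print("t",round(o["time"],2),"shift",np.round(s,1),"turn",np.round(r,1)); return s,r
def down(yaw):
    "tool pointing down, tool x at world yaw (deg)"
    return R.from_euler("z",yaw,degrees=True)*R.from_euler("x",180,degrees=True)
E
python3 - <<'E'
from h import *
to([.516,-.299,.245]); to([.516,-.299,.124],down(18))
E
```

```text
t 1.9 shift [ 402.5 -184.9   -0.5] turn [0. 0. 0.]
t 1.9 shift [ 402.5 -184.9  120.5] turn [ 0.   0.  -0.5]
```

Emit:
{"api": "move_arm", "payload": {
  "series": "302 -139 0 0 0 0;302 -139 0 0 0 0;302 -139 0 0 0 0;302 -139 0 0 0 0;302 -139 0 0 0 0;302 -139 0 0 0 0;302 -139 0 0 0 0;302 -139 0 0 0 0",
  "jaw": 1,
  "newtons": 20
}}

```text
time: 2.57
position: [0.4353, -0.3714, 0.2448]
tool_rot: [0.988, 0.152, 0.0, 0.0]
ft_force: [0.3, 0.1, 0.7]
grip_width: 0.087
grip_force: 0.0
```

Emit:
{"api": "move_arm", "payload": {
  "series": "100 -46 0 0 0 0;100 -46 0 0 0 0;100 -46 0 0 0 0;100 -46 0 0 0 0;100 -46 0 0 0 0"
}}

```text
time: 2.98
position: [0.5164, -0.2978, 0.2445]
tool_rot: [0.988, 0.154, -0.0, 0.0]
ft_force: [-0.6, -0.9, 0.2]
grip_width: 0.0867
grip_force: 0.0
```

```bash
python3 - <<'E'
from h import *
for n in("top","side"):
    c=robot.camera(n); save(c,n+"2.png"); show(c,["long_dowel","rack","dowel_hole","crown"])
    print("top at",proj(c,[[.516,-.299,.146]]))
    if n=="side": cv2.imwrite("pics/s2.png",cv2.resize(c["img"][150:330,200:440,::-1],(720,540),interpolation=cv2.INTER_CUBIC))
    else: cv2.imwrite("pics/t2.png",cv2.resize(c["img"][120:330,120:400,::-1],(800,600),interpolation=cv2.INTER_CUBIC))
to([.516,-.299,.124],down(18))
E
```

```text
rack S [ 0.5165 -0.2823  0.0405] 0.74 [370. 211.]
rack T [ 4.728e-01 -3.107e-01 -3.000e-04] 0.56 [379. 228.]
rack T [0.6495 0.2023 0.0018] 0.46 [192. 190.]
top at [[386.55388521 200.87824973]]
long_dowel S [ 0.5157 -0.3039  0.0952] 0.74 [344. 268.]
long_dowel T [ 0.5178 -0.2964  0.0071] 0.75 [339. 295.]
long_dowel T [0.5386 0.0052 0.0372] 0.48 [286. 218.]
rack S [ 0.4561 -0.3273  0.0381] 0.56 [325. 303.]
rack S [0.7249 0.0014 0.011 ] 0.54 [339. 212.]
rack T [ 4.722e-01 -3.096e-01  1.000e-04] 0.64 [325. 308.]
dowel_hole S [ 0.5045 -0.0872  0.034 ] 0.59 [291. 239.]
dowel_hole T [ 0.5398 -0.1048  0.0341] 0.7 [306. 239.]
dowel_hole T [ 0.5189 -0.2979  0.0067] 0.64 [340. 296.]
dowel_hole T [ 0.6654 -0.2145  0.0008] 0.62 [367. 259.]
crown S [ 0.3864 -0.0182  0.0289] 0.83 [240. 239.]
crown S [ 0.5241 -0.0619  0.0823] 0.65 [293. 218.]
crown T [0.5386 0.0021 0.1002] 0.71 [287. 200.]
crown T [0.3867 0.021  0.0409] 0.7 [234. 227.]
crown T [ 0.4744 -0.3125 -0.0021] 0.41 [327. 309.]
top at [[345.23074816 248.3689192 ]]
t 3.88 shift [4.000e-01 1.000e-01 1.206e+02] turn [-0.  -0.  -0.5]
```

View pics/s2.png

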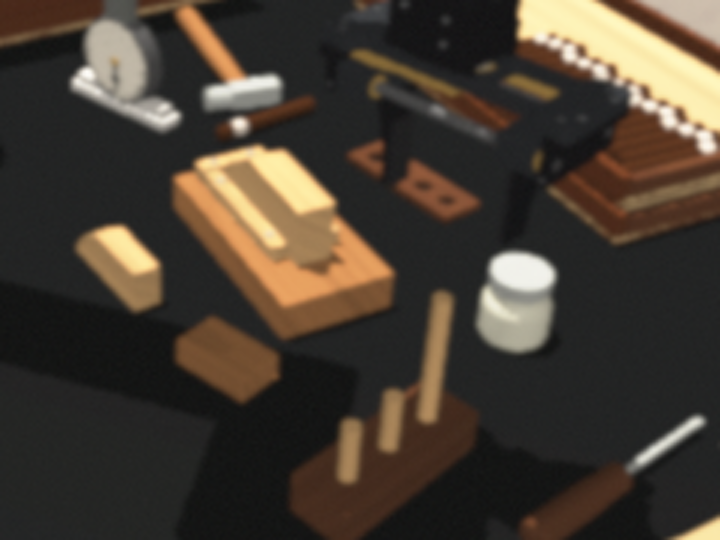

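View pics/t2.png

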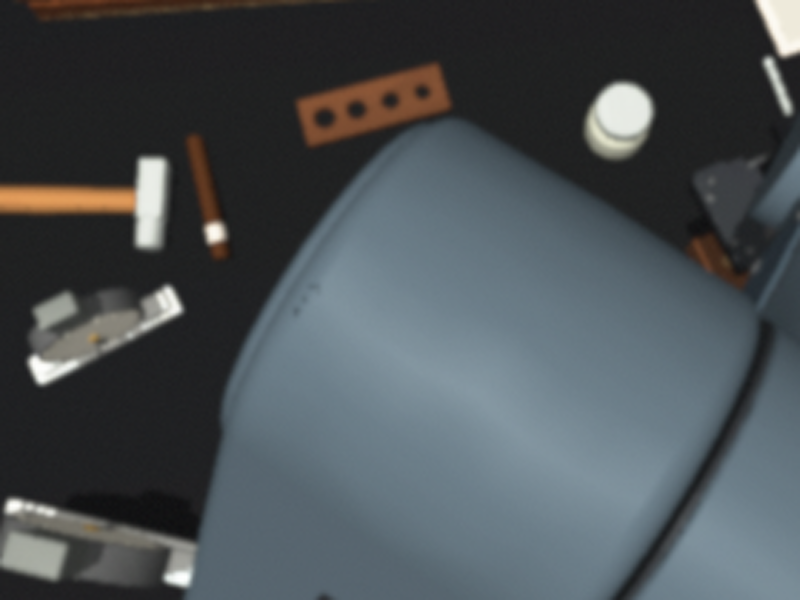

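The side crop shows the long dowel's top at frame pixel (347,248), within 2 px of the prediction. The wedge's high end faces the camera, and the hole is hidden in the shadow in front of it. The gauge at top-view crop (100,330) has its white dial towards the camera.

Emit:
{"api": "move_arm", "payload": {
  "series": "1 1 40 0 0 0;1 1 80 0 0 0;1 1 118 0 0 0;1 1 120 0 0 0;1 1 120 0 0 0"
}}

```text
time: 4.3
position: [0.5155, -0.2986, 0.1225]
tool_rot: [0.988, 0.152, -0.002, -0.002]
ft_force: [-0.2, -0.1, 0.9]
grip_width: 0.0865
grip_force: 0.0
```

Emit:
{"api": "move_arm", "payload": {
  "series": "0 0 0 0 0 0;0 0 0 0 0 0;0 0 0 0 0 0;0 0 0 0 0 0;0 0 0 0 0 0;0 0 0 0 0 0",
  "jaw": 0,
  "newtons": 20
}}

```text
time: 4.8
position: [0.5171, -0.2999, 0.1256]
tool_rot: [0.988, 0.152, 0.001, 0.001]
ft_force: [-0.6, 0.3, 0.5]
grip_width: 0.0554
grip_force: 0.0
```

Emit:
{"api": "move_arm", "payload": {
  "series": "0 0 0 0 0 0;0 0 0 0 0 0;0 0 0 0 0 0;0 0 0 0 0 0;0 0 0 0 0 0;0 0 0 0 0 0;0 0 0 0 0 0;0 0 0 0 0 0"
}}

```text
time: 5.47
position: [0.5168, -0.2998, 0.1244]
tool_rot: [0.988, 0.152, -0.0, 0.0]
ft_force: [0.4, -1.1, -0.0]
grip_width: 0.0134
grip_force: 20.0
```

Emit:
{"api": "move_arm", "payload": {
  "series": "0 0 -30 0 0 0;0 0 -60 0 0 0;0 0 -60 0 0 0;0 0 -60 0 0 0"
}}

```text
time: 5.8
position: [0.5177, -0.3004, 0.1864]
tool_rot: [0.988, 0.152, 0.001, 0.002]
ft_force: [-1.0, -0.5, -1.8]
grip_width: 0.0134
grip_force: 20.0
```

```bash
python3 - <<'E'
from h import *
c=robot.camera("side"); show(c,["long_dowel"])
cv2.imwrite("pics/s3.png",cv2.resize(c["img"][180:330,220:420,::-1],(800,600),interpolation=cv2.INTER_CUBIC))
o=robot.get_obs(); print(o["position"],o["grip_width"],o["grip_force"],o["time"]); to([.540,-.1045,o["position"][2]])
print("foot,top expected",proj(c,[[.517,-.3,.065],[.517,-.3,.205]]))
E
```

```text
long_dowel S [ 0.5154 -0.3009  0.1353] 0.72 [345. 253.]
long_dowel T [ 0.5212 -0.2972  0.0696] 0.78 [343. 274.]
long_dowel T [ 0.4768 -0.3174  0.0066] 0.5 [329. 307.]
[ 0.51589464 -0.29889463  0.18336149] 0.01316340507183566 19.985808790661395 5.95
t 5.95 shift [  81.3 -178.2    0.3] turn [0. 0. 0.]
foot,top expected [[342.02514139 277.32640703]
 [348.95955804 225.59952336]]
```

View pics/s3.png

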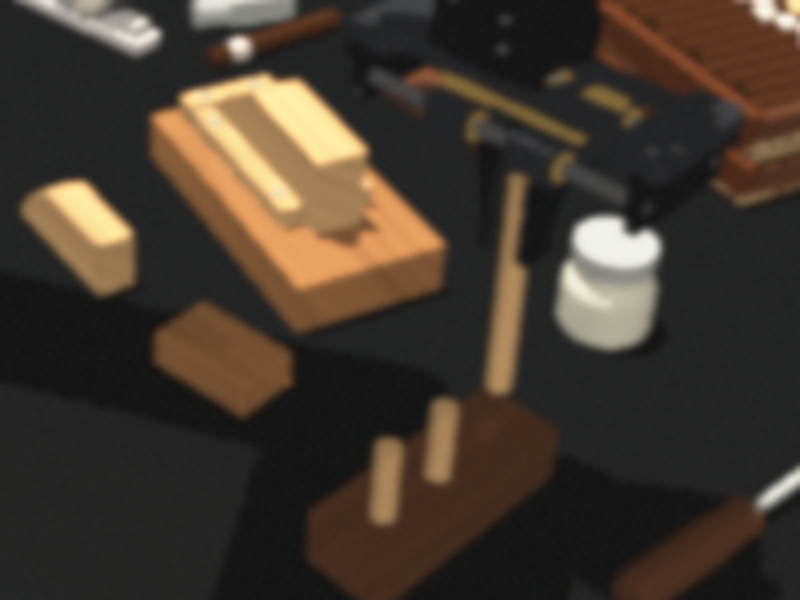

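The dowel is held with its foot at frame (344,278) and its top at (349,225). Against the predicted points it leans slightly, with the foot towards +x. The hole shows at about (306,238).

Emit:
{"api": "move_arm", "payload": {
  "series": "15 -38 0 0 0 0;30 -75 0 0 0 0;47 -112 0 0 0 0;62 -145 0 0 0 0;76 -165 0 0 0 0;76 -165 0 0 0 0;76 -165 0 0 0 0"
}}

```text
time: 6.53
position: [0.5392, -0.1178, 0.1833]
tool_rot: [0.988, 0.153, -0.001, -0.001]
ft_force: [-0.0, -0.2, 0.6]
grip_width: 0.0132
grip_force: 20.0
```

```bash
python3 - <<'E'
from h import *
for n in("side","top"):
    c=robot.camera(n); show(c,["long_dowel","dowel_hole","crown"])
    o=robot.get_obs(); p=o["position"]; x,y,z=p
    print(p,o["time"],"tool axis foot/top",proj(c,[[x,y,z-.118],[x,y,z+.022]]),"hole",proj(c,[[.54,-.1045,.036]]))
    u,v=proj(c,[[.54,-.11,.06]])[0].astype(int); a=c["img"][v-45:v+30,u-50:u+50,::-1]
    cv2.imwrite("pics/4%s.png"%n,cv2.resize(a,(800,600),interpolation=cv2.INTER_CUBIC)); print("crop origin",u-50,v-45)
E
```

```text
long_dowel S [ 0.4264 -0.3304  0.0632] 0.65 [315. 300.]
long_dowel S [ 0.5407 -0.1164  0.1244] 0.46 [310. 213.]
long_dowel T [ 0.5429 -0.1145  0.0638] 0.67 [309. 232.]
long_dowel T [ 0.4753 -0.3127  0.0008] 0.19 [327. 308.]
dowel_hole T [ 0.5384 -0.1055  0.0334] 0.61 [305. 240.]
crown S [ 0.5217 -0.0556  0.082 ] 0.84 [291. 217.]
crown S [ 0.3864 -0.017   0.0285] 0.75 [240. 239.]
crown T [0.5384 0.0015 0.0998] 0.96 [287. 200.]
crown T [0.3899 0.0217 0.0432] 0.73 [235. 226.]
[ 0.53958283 -0.12065401  0.18438745] 6.8833 tool axis foot/top [[309.36866904 232.64343615]
 [312.75444034 185.10584648]] hole [[305.71158931 238.77775395]]
crop origin 257 187
dowel_hole S [0.5705 0.0494 0.0539] 0.58 [247. 205.]
crown S [0.5345 0.0227 0.0787] 0.59 [257. 215.]
crown T [ 0.5365 -0.0006  0.0943] 0.94 [266. 212.]
[ 0.53979264 -0.11963747  0.18463019] 7.2333 tool axis foot/top [[310.33333094 207.67187314]
 [315.61689747 194.0610639 ]] hole [[303.90218596 210.77626225]]
crop origin 256 163
```

View pics/4side.png

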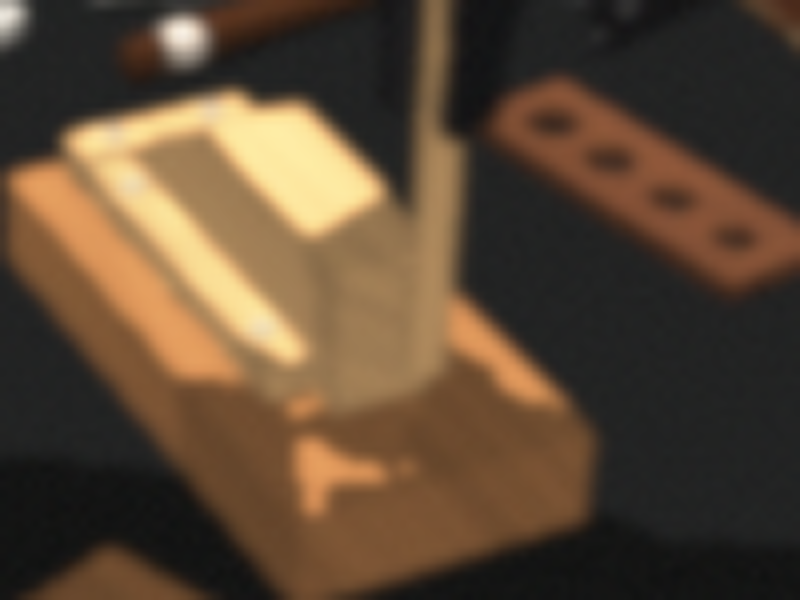

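```bash
python3 - <<'E'
from h import *
c=robot.camera("side")
for uv in((331.2,241.8),(296.4,252.5),(257.7,210.5)): print(ray(c,uv,.036))
t=cv2.imread("pics/top1.png"); cv2.imwrite("pics/t1c.png",cv2.resize(t[175:250,220:320],(800,600),interpolation=cv2.INTER_CUBIC))
E
```

```text
[ 0.59382893 -0.14579327  0.036     ]
[ 0.48858985 -0.14500487  0.036     ]
[0.4843531  0.07990642 0.036     ]
```

View pics/t1c.png

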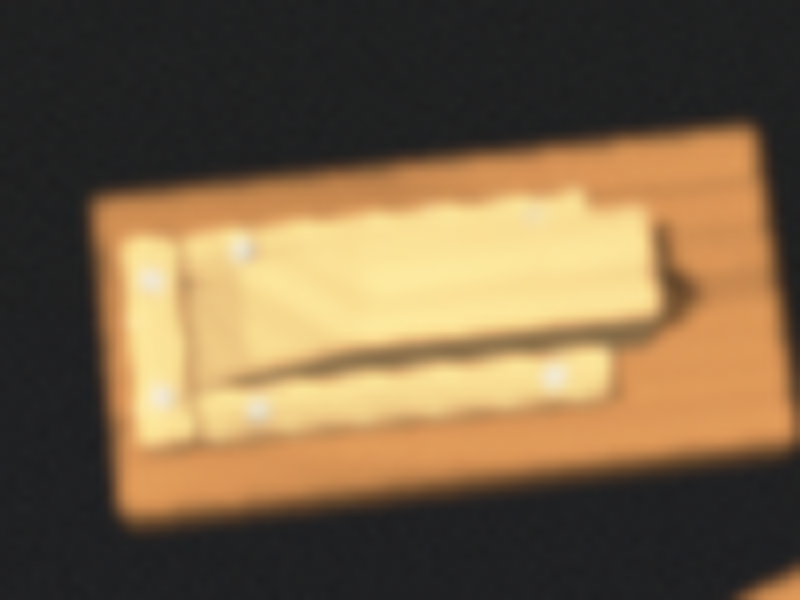

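The clean top crop shows the cradle's top corners at (92,193), (755,122), (798,445) and (122,525). The hole is at about (683,288), partly covered by the wedge's end.

```bash
python3 - <<'E'
from h import *
c=robot.camera("top")
def px(u,v): return (220+(u+.5)/8-.5,175+(v+.5)/8-.5)
P=np.array([ray(c,px(*q),.036)[:2] for q in((92,193),(755,122),(798,445),(122,525))]); print(P)
L=np.array([[55,115],[55,-115],[-55,-115],[-55,115]])/1e3
ce=P.mean(0); A=(P-ce).T@L; th=np.arctan2(A[1,0]-A[0,1],A[0,0]+A[1,1]); print("centre",ce,"yaw",np.degrees(th))
r=R.from_euler("z",th).as_matrix()[:2,:2]; print("hole",ce+r@[0,-.08],"crown",ce+r@[0,.026],"res",np.round(P-ce-L@r.T,4).tolist())
to([.54,-.1045,.184])
E
```

```text
[[ 0.59933479  0.09112183]
 [ 0.59575618 -0.14073742]
 [ 0.48125849 -0.13835724]
 [ 0.48270504  0.09240869]]
centre [ 0.53976362 -0.02389103] yaw -0.6776211792137014
hole [ 0.53881751 -0.10388544] crown [0.54007111 0.00210715] res [[0.0032, 0.0007], [0.0024, -0.0012], [-0.0021, -0.0001], [-0.0034, 0.0007]]
t 7.33 shift [  4.7 -14.2   0.6] turn [0. 0. 0.]
```

Emit:
{"api": "move_arm", "payload": {
  "series": "2 -13 0 0 0 0;2 -13 0 0 0 0;2 -13 10 0 0 0;2 -13 18 0 0 0;2 -13 22 0 0 0;2 -13 22 0 0 0;2 -13 22 0 0 0"
}}

```text
time: 7.92
position: [0.5375, -0.1065, 0.1618]
tool_rot: [0.988, 0.152, -0.001, -0.0]
ft_force: [0.8, 0.2, 1.0]
grip_width: 0.0136
grip_force: 20.0
```

```bash
python3 - <<'E'
from h import *
c=robot.camera("side"); show(c,["long_dowel","dowel_hole"])
o=robot.get_obs(); print(o["position"],o["ft_force"],o["moment"])
x,y,z=o["position"]; print(proj(c,[[x,y,z-.118],[.539,-.1045,.036]]))
cv2.imwrite("pics/5.png",cv2.resize(c["img"][187:262,257:357,::-1],(800,600),interpolation=cv2.INTER_CUBIC))
E
```

```text
long_dowel S [ 0.5341 -0.1068  0.1066] 0.72 [306. 218.]
long_dowel T [ 0.54   -0.1043  0.0442] 0.73 [306. 236.]
dowel_hole S [ 0.5038 -0.0862  0.0353] 0.63 [291. 239.]
[ 0.53802165 -0.10669892  0.16283311] [-0.3553591   0.87640994 -0.67835762] [-0.00249468  0.01643248  0.00469271]
[[305.66934308 236.71126896]
 [305.38851283 238.87495462]]
```

View pics/5.png

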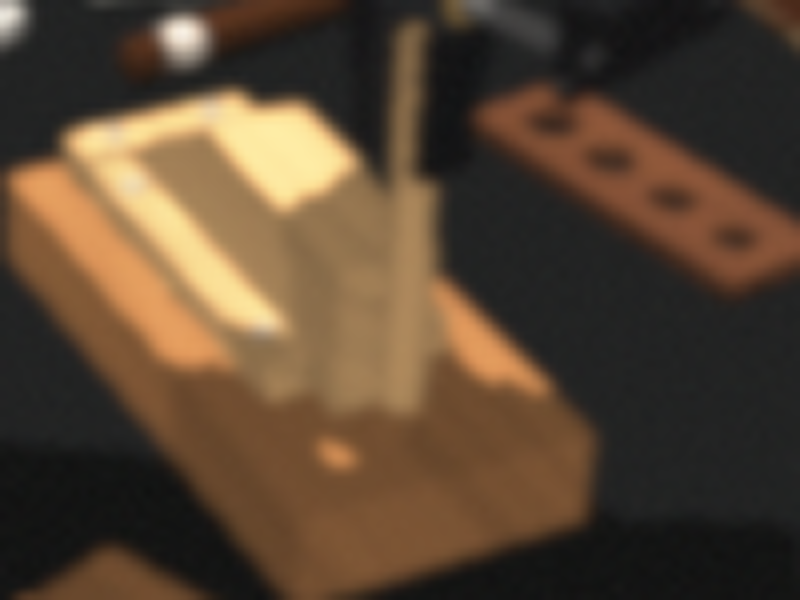

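The foot is just above the cradle's top at frame (307,238), close to the hole. I'll lower gently and watch the force.

Emit:
{"api": "move_arm", "payload": {
  "series": "-1 -1 4 0 0 0;-1 -1 8 0 0 0;-1 -1 11 0 0 0;-1 -1 14 0 0 0;-1 -1 14 0 0 0"
}}

```text
time: 8.58
position: [0.536, -0.1057, 0.1477]
tool_rot: [0.988, 0.152, -0.001, -0.0]
ft_force: [-0.0, 0.4, -1.2]
grip_width: 0.0135
grip_force: 20.0
```

Emit:
{"api": "move_arm", "payload": {
  "series": "0 0 5 0 0 0;0 0 10 0 0 0;0 0 14 0 0 0;0 0 18 0 0 0;0 0 18 0 0 0"
}}

```text
time: 9.0
position: [0.5359, -0.1056, 0.1295]
tool_rot: [0.988, 0.152, -0.001, -0.001]
ft_force: [-0.2, -0.8, -0.7]
grip_width: 0.0136
grip_force: 20.0
```

Emit:
{"api": "move_arm", "payload": {
  "series": "0 0 3 0 0 0;0 0 5 0 0 0;0 0 6.5 0 0 0;0 0 6.5 0 0 0"
}}

```text
time: 9.33
position: [0.5367, -0.1059, 0.1243]
tool_rot: [0.988, 0.152, 0.0, 0.0]
ft_force: [-0.5, 0.3, 1.4]
grip_width: 0.0132
grip_force: 20.0
```

Emit:
{"api": "move_arm", "payload": {
  "series": "0 0 1 0 0 0;0 0 2 0 0 0;0 0 2 0 0 0"
}}

```text
time: 9.58
position: [0.5373, -0.106, 0.1241]
tool_rot: [0.988, 0.152, 0.001, 0.001]
ft_force: [-2.2, 1.7, 13.1]
grip_width: 0.0135
grip_force: 20.0
```

Emit:
{"api": "move_arm", "payload": {
  "series": "0 0 -2 0 0 0;0 0 -2 0 0 0;0 0 -2 0 0 0;0 0 -2 0 0 0;0 0 -2 0 0 0",
  "jaw": 1
}}

```text
time: 10.0
position: [0.5363, -0.1058, 0.1236]
tool_rot: [0.988, 0.152, -0.0, -0.0]
ft_force: [0.5, 0.4, -0.6]
grip_width: 0.0388
grip_force: 0.0
```

Emit:
{"api": "move_arm", "payload": {
  "series": "0 0 -40 0 0 0;0 0 -80 0 0 0;0 0 -120 0 0 0;0 0 -160 0 0 0;0 0 -180 0 0 0;0 0 -180 0 0 0"
}}

```text
time: 10.5
position: [0.5394, -0.1069, 0.3096]
tool_rot: [0.988, 0.152, 0.005, 0.003]
ft_force: [-0.4, 0.1, -0.4]
grip_width: 0.0786
grip_force: 0.0
```

```bash
python3 - <<'E'
from h import *
for n in("side","top"):
    c=robot.camera(n); show(c,["long_dowel","gauge","needle_pivot","index_mark"]+(["crown"] if n=="side" else []))
    print("exp top",proj(c,[[.539,-.1045,.146],[.539,-.1045,.036]]))
    if n=="side": a=c["img"][150:262,210:360,::-1]
    else: a=c["img"][205:265,120:200,::-1]
    cv2.imwrite("pics/6%s.png"%n,cv2.resize(a,(800,600),interpolation=cv2.INTER_CUBIC))
a=cv2.imread("pics/6side.png"); b=cv2.imread("pics/6top.png"); cv2.imwrite("pics/6.png",np.hstack([cv2.resize(a,(400,300)),cv2.resize(b,(400,300))]))
print(robot.get_obs()["position"])
E
```

```text
long_dowel S [ 0.5379 -0.1048  0.096 ] 0.72 [306. 220.]
long_dowel T [ 0.538  -0.1026  0.0075] 0.52 [304. 247.]
gauge S [0.3082 0.2661 0.1041] 0.61 [179. 175.]
gauge S [0.5149 0.2989 0.0665] 0.6 [238. 169.]
gauge T [0.3245 0.3089 0.0022] 0.96 [184. 197.]
gauge T [0.5197 0.3077 0.0035] 0.69 [239. 185.]
gauge T [ 0.5392 -0.0223  0.0014] 0.63 [290. 233.]
crown S [ 0.3869 -0.018   0.0319] 0.92 [240. 238.]
crown S [ 0.5208 -0.0487  0.086 ] 0.6 [290. 215.]
crown T [0.5425 0.0031 0.0984] 0.92 [288. 200.]
crown T [0.3888 0.0254 0.0433] 0.76 [234. 226.]
crown T [ 0.538  -0.1032  0.0335] 0.69 [305. 239.]
crown T [ 0.4736 -0.3106  0.0013] 0.35 [326. 307.]
exp top [[307.70154091 203.51538621]
 [305.38851283 238.87495462]]
gauge S [0.3204 0.29   0.129 ] 0.96 [154. 313.]
gauge S [0.5202 0.3008 0.0806] 0.77 [152. 233.]
gauge T [0.5246 0.3078 0.0008] 0.88 [158. 237.]
gauge T [ 0.3243  0.3151 -0.0013] 0.76 [160. 310.]
gauge T [ 0.6253 -0.4028 -0.0013] 0.46 [400. 173.]
exp top [[307.11857623 201.49513   ]
 [303.95383778 211.12836169]]
[ 0.53652149 -0.10584181  0.30411231]
```

View pics/6.png

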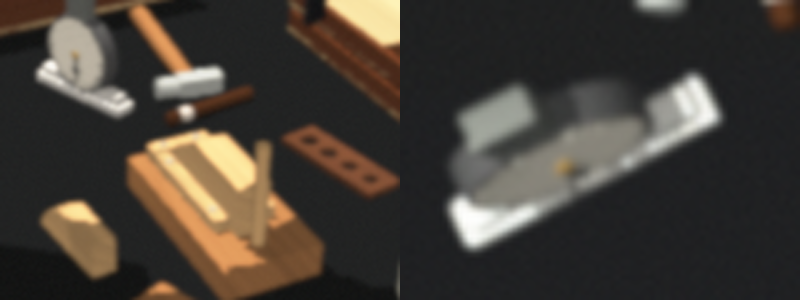

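The side crop shows the long dowel standing upright in the hole, at its expected height. The top crop shows the small gauge: sole corners at (75,248), (320,122), (295,73), (50,200) and lug top at (97,118), in crop px at 5×.

```bash
python3 - <<'E'
from h import *
c=robot.camera("top")
f=lambda x,y:(120+x/5,205+y/5)
for z in(0,.012):
    P=np.array([ray(c,f(*q),z)[:2] for q in((75,248),(320,122),(295,73),(50,200))]); print(np.round(P,4).tolist(),P.mean(0))
    for a,b in((1,0),(2,3)): d=P[b]-P[a]; print("yaw of +y",np.degrees(np.arctan2(d[1],d[0]))-90,np.linalg.norm(d))
print("lug",ray(c,f(97,118),.15))
for q in((57,108),(112,84),(138,128),(82,152)): print(ray(c,f(*q),.15)[:2])
E
```

```text
[[0.4828, 0.3753], [0.5367, 0.235], [0.5666, 0.2471], [0.5114, 0.3882]] [0.52435953 0.31139583]
yaw of +y 20.9929028720896 0.1503273523187741
yaw of +y 21.366836887752882 0.15145699235741017
[[0.481, 0.3711], [0.5342, 0.2323], [0.5638, 0.2443], [0.5093, 0.3838]] [0.52208762 0.30785503]
yaw of +y 20.9929028720896 0.14862059956664922
yaw of +y 21.366836887752896 0.1497374141532626
lug [0.52199867 0.30887502 0.15      ]
[0.52936149 0.32798158]
[0.53789785 0.30089826]
[0.51459549 0.28933949]
[0.50623085 0.31678587]
```

```bash
python3 - <<'E'
from h import *
o=robot.get_obs(); print(np.round(o["q"],3))
for y in(111,-69): to([.522,.308,.26],down(y))
E
```

```text
[-0.399  0.355  1.556  0.     1.231  0.867]
t 11.55 shift [ 110.4 -399.1   44.1] turn [  0.   -0.  -93.5]
t 11.55 shift [ 110.4 -399.1   44.1] turn [-0.  -0.  86.5]
```

Emit:
{"api": "move_arm", "payload": {
  "series": "14 -40 0 0 0 -7;28 -80 0 0 0 -14;42 -120 0 0 0 -21;56 -160 0 0 0 -28;70 -200 0 0 0 -35;80 -240 0 0 0 -42;95 -280 0 0 0 -49;100 -320 0 0 0 -56"
}}

```text
time: 12.22
position: [0.5373, 0.2289, 0.3043]
tool_rot: [0.8, 0.6, 0.001, 0.001]
ft_force: [1.7, -0.3, -0.2]
grip_width: 0.0869
grip_force: 0.0
```

```bash
python3 - <<'E'
from h import *
to([.522,.308,.24],down(111))
E
```

```text
t 12.22 shift [ 71.7 -36.9  64.3] turn [  0.1  -0.  -37.2]
```

Emit:
{"api": "move_arm", "payload": {
  "series": "15 -8 10 0 0 -7;30 -16 20 0 0 -14;45 -24 30 0 0 -21;60 -32 40 0 0 -28;72 -37 64 0 0 -35;72 -37 64 0 0 -37;72 -37 64 0 0 -37"
}}

```text
time: 12.8
position: [0.5201, 0.3068, 0.2384]
tool_rot: [0.569, 0.822, -0.001, -0.001]
ft_force: [-0.6, -0.4, 0.5]
grip_width: 0.0871
grip_force: 0.0
```

```bash
python3 - <<'E'
from h import *
to([.522,.308,.138],down(111))
c=robot.camera("side"); save(c,"7.png"); show(c,["gauge"])
E
```

```text
t 12.8 shift [  0.4   2.5 100.4] turn [-0.2  0.  -0.4]
gauge S [0.5137 0.2963 0.0622] 0.68 [238. 171.]
gauge S [0.3084 0.266  0.1028] 0.56 [179. 176.]
gauge T [0.3228 0.313  0.0022] 0.89 [183. 197.]
gauge T [ 0.4762 -0.3127 -0.0014] 0.74 [327. 308.]
gauge T [0.5197 0.3157 0.    ] 0.67 [239. 184.]
```

Emit:
{"api": "move_arm", "payload": {
  "series": "0 2 40 0 0 0;0 2 75 0 0 0;0 2 95 0 0 0;0 2 100 0 0 0;0 2 100 0 0 0"
}}

```text
time: 13.37
position: [0.523, 0.3063, 0.1392]
tool_rot: [0.571, 0.821, -0.001, -0.001]
ft_force: [-0.3, -0.7, 1.6]
grip_width: 0.0873
grip_force: 0.0
```

Emit:
{"api": "move_arm", "payload": {
  "series": "0 0 0 0 0 0;0 0 0 0 0 0;0 0 0 0 0 0;0 0 0 0 0 0;0 0 0 0 0 0;0 0 0 0 0 0;0 0 0 0 0 0;0 0 0 0 0 0",
  "jaw": 0.1,
  "newtons": 40
}}

```text
time: 14.03
position: [0.5232, 0.307, 0.1402]
tool_rot: [0.57, 0.821, 0.0, 0.0]
ft_force: [-0.4, -0.4, 0.1]
grip_width: 0.0417
grip_force: 0.0
```

Emit:
{"api": "move_arm", "payload": {
  "series": "0 0 0 0 0 0;0 0 0 0 0 0;0 0 0 0 0 0;0 0 0 0 0 0;0 0 0 0 0 0"
}}

```text
time: 14.45
position: [0.5233, 0.307, 0.1399]
tool_rot: [0.57, 0.821, 0.0, 0.0]
ft_force: [0.0, -0.1, -1.6]
grip_width: 0.0194
grip_force: 39.8
```

Emit:
{"api": "move_arm", "payload": {
  "series": "0 0 -30 0 0 0;0 0 -65 0 0 0;0 0 -105 0 0 0;0 0 -145 0 0 0;0 0 -185 0 0 0;0 0 -220 0 0 0;0 0 -220 0 0 0"
}}

```text
time: 15.03
position: [0.5264, 0.3084, 0.3685]
tool_rot: [0.57, 0.822, 0.007, 0.005]
ft_force: [1.1, 0.6, -1.1]
grip_width: 0.0196
grip_force: 39.9
```

```bash
python3 - <<'E'
from h import *
o=robot.get_obs(); print(o["grip_width"],o["ft_force"])
to([.52,.05,.42],down(125)); to([.47,-.22,.48],down(140)); to([.27,-.48,.5],down(140))
c=robot.camera("side"); show(c,["needle_pivot","index","gauge"])
E
```

```text
0.01959232781715808 [ 1.1109286   0.61864512 -1.1022386 ]
t 15.03 shift [-239.8  -95.5  -53. ] turn [  0.9   0.1 -14.5]
t 15.03 shift [-475.3 -235.9 -115.3] turn [  0.9   0.2 -29.5]
t 15.03 shift [-648.9 -513.8 -139.7] turn [  0.9   0.2 -29.5]
needle_pivot T [ 0.5404 -0.1026  0.0061] 0.67 [305. 247.]
needle_pivot T [0.5288 0.3126 0.2918] 0.44 [238. 101.]
index S [0.644  0.197  0.0145] 0.34 [286. 188.]
index T err it knows: cradle, crown, dowel_hole, gauge, hammer, index_mark, long_dowel, loos
gauge S [0.3098 0.2642 0.1055] 0.9 [180. 175.]
gauge S [0.5183 0.2953 0.2882] 0.79 [237. 104.]
gauge S [0.7249 0.0171 0.0109] 0.2 [337. 209.]
gauge T [ 0.3208  0.3094 -0.0014] 0.96 [183. 198.]
gauge T [0.5256 0.3125 0.2289] 0.75 [238. 121.]
```

Emit:
{"api": "move_arm", "payload": {
  "series": "-37 -15 -8 0 0 -4;-74 -30 -16 0 0 -7;-110 -45 -24 0 0 -11;-145 -60 -32 0 0 -15;-180 -75 -40 0 0 -18;-215 -93 -50 0 0 -21;-250 -110 -60 0 0 -24;-285 -125 -70 0 0 -27"
}}

```text
time: 16.0
position: [0.5043, -0.0053, 0.4286]
tool_rot: [0.361, 0.932, -0.0, -0.002]
ft_force: [1.2, -0.8, -4.0]
grip_width: 0.0195
grip_force: 40.0
```

```bash
python3 - <<'E'
from h import *
to([.45,-.22,.47],down(140)); to([.27,-.48,.5],down(140)); print(robot.get_obs()["position"])
E
```

```text
t 16.0 shift [-104.5 -195.3  -41.4] turn [-0.1 -0.2 -2.4]
t 16.0 shift [-146.7 -508.7  -70.9] turn [-0.1 -0.2 -2.4]
[ 0.50429463 -0.00529312  0.4285942 ]
```

Emit:
{"api": "move_arm", "payload": {
  "series": "-15 -35 -8 0 0 0;-32 -70 -16 0 0 0;-52 -102 -24 0 0 0;-70 -135 -32 0 0 0;-88 -168 -38 0 0 0;-102 -203 -44 0 0 0;-112 -240 -50 0 0 0;-120 -278 -56 0 0 0"
}}

```text
time: 16.67
position: [0.4052, -0.2912, 0.4842]
tool_rot: [0.363, 0.932, 0.001, -0.002]
ft_force: [0.1, -0.5, -2.6]
grip_width: 0.0199
grip_force: 40.0
```

Emit:
{"api": "move_arm", "payload": {
  "series": "-4 -37 -2 0 0 0;-8 -74 -5 0 0 0;-12 -112 -7 0 0 0;-16 -150 -10 0 0 0;-20 -185 -12 0 0 0;-24 -215 -14 0 0 0;-26 -230 -15 0 0 0;-26 -230 -15 0 0 0"
}}

```text
time: 17.33
position: [0.2677, -0.4794, 0.4987]
tool_rot: [0.365, 0.931, 0.001, -0.001]
ft_force: [0.5, 0.3, -4.0]
grip_width: 0.0196
grip_force: 40.0
```

Emit:
{"api": "move_arm", "payload": {
  "series": "0 0 0 0 0 0;0 0 0 0 0 0;0 0 0 0 0 0;0 0 0 0 0 0;0 0 0 0 0 0;0 0 0 0 0 0"
}}

```text
time: 17.83
position: [0.2705, -0.476, 0.5013]
tool_rot: [0.362, 0.932, -0.0, 0.0]
ft_force: [0.0, 0.3, -2.7]
grip_width: 0.0198
grip_force: 40.0
```

```bash
python3 - <<'E'
from h import *
c=robot.camera("side"); save(c,"8full.png"); show(c,["needle_pivot","index_mark"])
o=robot.get_obs(); p=o["position"]; u,v=proj(c,[p-[0,0,.077]])[0].astype(int)
print(p,o["tool_rot"],u,v,o["time"])
import json; np.savez("cam8.npz",img=c["img"],mtx=c["mtx"],w=c["world_to_cam"],p=p,q=o["tool_rot"])
cv2.imwrite("pics/8.png",cv2.resize(c["img"][max(0,v-60):v+60,u-80:u+80,::-1],(800,600),interpolation=cv2.INTER_CUBIC)); print("origin",u-80,v-60)
E
```

```text
needle_pivot S [ 0.2598 -0.4827  0.409 ] 0.53 [281. 215.]
needle_pivot S [0.7337 0.0008 0.0132] 0.44 [342. 210.]
needle_pivot T [ 0.2698 -0.4721  0.4207] 0.69 [285. 200.]
needle_pivot T [ 0.2641 -0.471   0.3628] 0.16 [279. 240.]
[ 0.26996022 -0.47662656  0.50112441] [ 3.62650416e-01  9.31925251e-01 -3.29597627e-05  4.22321767e-05] 286 199 18.0833
origin 206 139
```

View pics/8.png

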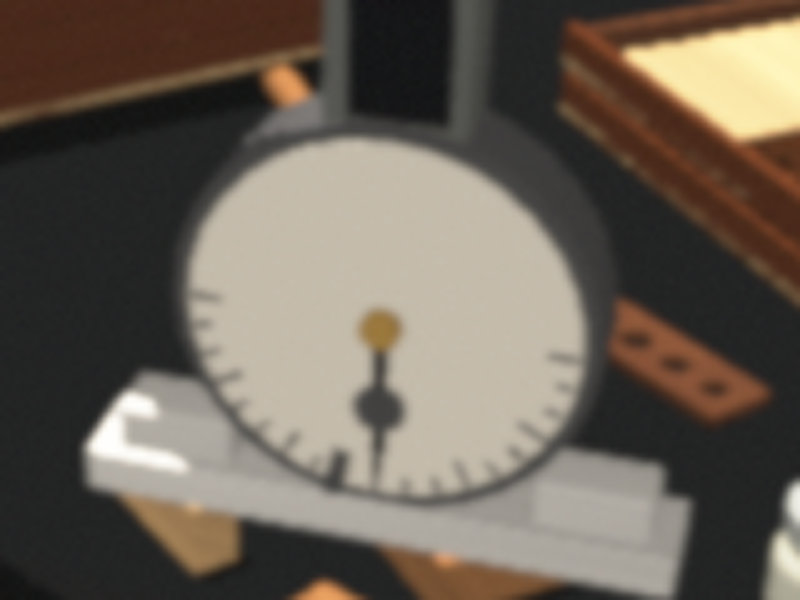

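The close-up shows the dial facing the camera with the +y end at left: hub at crop (379,330), pointer tip at (376,487), mark at (338,470).

```bash
cat >> h.py <<'E'
def gframe(q):
    "gauge rotation from tool rot: gauge z=-tool z, gauge x=tool y"
    T=R.from_quat(q).as_matrix(); return np.c_[T[:,1],T[:,0],-T[:,2]]
def face(c,uv,G,o,x=-.0115):
    "pixel -> gauge (y,z) about the pivot on the face plane; o = pivot world"
    M=c["world_to_cam"]; Rm=M[:3,:3]; C=-Rm.T@M[:3,3]; d=Rm.T@np.linalg.inv(c["mtx"])@np.array([uv[0],uv[1],1.])
    a=G.T@(C-o); b=G.T@d; P=a+b*(x-a[0])/b[0]; return P[1:]
E
python3 - <<'E'
from h import *
d=np.load("cam8.npz"); c=dict(img=d["img"],mtx=d["mtx"],world_to_cam=d["w"]); G=gframe(d["q"]); print(np.round(G,3), np.linalg.det(G))
f=lambda x,y:(206+(x+.5)/5-.5,139+(y+.5)/5-.5)
o=d["p"]-G[:,2]*.077
h=face(c,f(379,330),G,o)
for n,q in dict(hub=(379,330),blob=(379,409),tip=(376,487),mark=(338,470),markbot=(333,486),marktop=(343,453),rimL=(190,295),rimR=(585,335),rimT=(375,138),rimB=(430,500)).items():
    P=face(c,f(*q),G,o); D=P-h; print(n,np.round(P*1e3,1),np.round(D*1e3,1),"ang",round(np.arctan2(D[0],-D[1]),3))
# subpixel: dark centroids on unwrapped dial
s=8; W=np.array([[y,z] for z in np.linspace(0,-.055,441) for y in np.linspace(-.03,.04,561)])
pts=o+G@np.array([-.0115,0,0])+(W[:,:1]+h[0])*G[:,1]+(W[:,1:]+h[1])*G[:,2]
uv=proj(c,pts).reshape(441,561,2).astype(np.float32)
im=cv2.remap(cv2.cvtColor(c["img"],cv2.COLOR_RGB2GRAY),uv[...,0],uv[...,1],cv2.INTER_CUBIC).astype(float)
Y=W[:,0].reshape(441,561);Z=W[:,1].reshape(441,561); r=np.hypot(Y,Z); a=np.arctan2(Y,-Z)
for lo,hi in((.006,.013),(.015,.024),(.026,.036),(.036,.040),(.040,.045),(.042,.047)):
    bins=np.arange(-.35,.7,.02); m=(r>lo)&(r<hi)
    prof=[im[m&(a>=b)&(a<b+.02)].mean() for b in bins]; print(lo,hi,[int(x) for x in prof])
E
```

```text
[[ 0.676 -0.737 -0.   ]
 [ 0.737  0.676  0.   ]
 [-0.    -0.     1.   ]] 1.0
hub [ 3.6 -1.3] [0. 0.] ang 3.142
blob [  3.1 -23.2] [ -0.5 -21.9] ang -0.022
tip [  3.4 -46.1] [ -0.2 -44.8] ang -0.005
mark [ 13.1 -43. ] [  9.5 -41.7] ang 0.223
markbot [ 14.3 -48.1] [ 10.7 -46.7] ang 0.225
marktop [ 11.9 -37.7] [  8.3 -36.4] ang 0.223
rimL [49.9  0.2] [46.3  1.5] ang 1.604
rimR [-44.3   5.8] [-47.9   7.1] ang -1.718
rimT [ 5.6 47.6] [ 2.  48.9] ang 3.101
rimB [-10.2 -47.2] [-13.8 -45.9] ang -0.293
0.006 0.013 [164, 159, 155, 150, 144, 138, 132, 124, 117, 108, 101, 94, 88, 83, 79, 77, 77, 79, 83, 89, 96, 103, 111, 120, 128, 136, 143, 149, 155, 160, 166, 169, 172, 175, 177, 179, 181, 182, 182, 183, 184, 184, 185, 185, 185, 185, 185, 185, 185, 186, 186, 186, 186]
0.015 0.024 [161, 151, 140, 128, 116, 105, 96, 88, 83, 79, 76, 73, 71, 69, 67, 66, 65, 66, 66, 67, 69, 71, 74, 78, 83, 89, 98, 107, 119, 131, 143, 154, 165, 173, 179, 183, 185, 187, 187, 188, 188, 188, 188, 188, 188, 188, 187, 187, 187, 188, 188, 188, 188]
0.026 0.036 [188, 188, 187, 186, 185, 184, 182, 180, 178, 175, 171, 164, 155
[... 323 characters left out ...]
85, 183, 175, 160, 141, 121, 110, 108, 118, 136, 156, 170, 180, 184, 186, 187, 188, 187, 186, 184, 178, 170, 165, 166, 174, 182, 186, 187, 187, 187, 186]
0.04 0.045 [159, 168, 179, 184, 185, 181, 174, 163, 157, 159, 168, 177, 182, 182, 175, 165, 149, 140, 145, 160, 174, 180, 182, 179, 170, 151, 124, 96, 78, 78, 95, 121, 144, 157, 157, 156, 161, 171, 180, 182, 182, 179, 169, 154, 143, 147, 162, 175, 181, 182, 180, 173, 163]
0.042 0.047 [140, 150, 161, 168, 169, 166, 158, 147, 139, 139, 147, 157, 163, 165, 160, 154, 143, 135, 137, 148, 157, 161, 161, 160, 154, 139, 115, 89, 74, 73, 88, 111, 131, 142, 140, 137, 142, 152, 160, 163, 162, 160, 152, 140, 132, 136, 147, 157, 160, 160, 157, 150, 140]
```

Emit:
{"api": "move_arm", "payload": {
  "series": "0 0 0 0 -5 0;0 0 0 0 -10 0;0 0 0 0 -13 0;0 0 0 0 -13 0;0 0 0 0 -13 0;0 0 0 0 -13 0;0 0 0 0 -13 0;0 0 0 0 -13 0"
}}

```text
time: 18.75
position: [0.2702, -0.4772, 0.5008]
tool_rot: [0.36, 0.926, -0.041, 0.105]
ft_force: [0.2, -0.6, -3.1]
grip_width: 0.0196
grip_force: 40.0
```

Emit:
{"api": "move_arm", "payload": {
  "series": "0 0 0 0 0 0;0 0 0 0 0 0;0 0 0 0 0 0;0 0 0 0 0 0"
}}

```text
time: 19.08
position: [0.27, -0.4768, 0.5009]
tool_rot: [0.36, 0.926, -0.041, 0.105]
ft_force: [0.5, 0.3, -2.4]
grip_width: 0.0199
grip_force: 40.0
```

```bash
cat >> h.py <<'E'
def read(c,q,p,l=.077,verbose=True,dx=0,dy=0):
    "needle and mark angles on the -x face; hub found by brass colour near the expected pivot"
    G=gframe(q); o=p-G[:,2]*l
    hs=cv2.cvtColor(c["img"],cv2.COLOR_RGB2HSV); u,v=proj(c,[o-G[:,0]*.0115])[0].astype(int)
    rr=14; sub=hs[v-rr:v+rr,u-rr:u+rr].astype(float); w=np.clip(sub[...,1]-90,0,None)*(sub[...,0]>12)*(sub[...,0]<28)
    yy,xx=np.mgrid[v-rr:v+rr,u-rr:u+rr]; hub=np.array([(w*xx).sum(),(w*yy).sum()])/w.sum()
    h=face(c,hub,G,o)+np.array([dx,dy])
    A,Rr=np.meshgrid(np.arange(-.4,.8,.004),np.arange(.006,.05,.0005)); Y=Rr*np.sin(A)+h[0]; Z=-Rr*np.cos(A)+h[1]
    pts=o-G[:,0]*.0115+Y.ravel()[:,None]*G[:,1]+Z.ravel()[:,None]*G[:,2]
    uv=proj(c,pts).reshape(A.shape+(2,)).astype(np.float32)
    im=cv2.remap(cv2.cvtColor(c["img"],cv2.COLOR_RGB2GRAY),uv[...,0],uv[...,1],cv2.INTER_CUBIC).astype(float)
    def peak(lo,hi,near=None):
        s=im[(Rr[:,0]>=lo)&(Rr[:,0]<=hi)].mean(0); a=A[0]; s=cv2.GaussianBlur(s[None],(9,1),0)[0]
        k=s.argmin() if near is None else np.where(abs(a-near)<.1,s,999).argmin(); m=abs(a-a[k])<.06; ww=np.clip(np.percentile(s[m],90)-s[m],0,None)
        return round(float((ww*a[m]).sum()/ww.sum()),3)
    res=dict(hub=hub.round(2).tolist(),h_mm=(h*1e3).round(1).tolist(),blob=peak(.016,.024),needle=peak(.026,.034),mark=peak(.0425,.046))
    if verbose: print(res)
    return res
def pitch(q):
    G=gframe(q); return float(-np.arcsin(G[2,1]))
E
python3 - <<'E'
from h import *
d=np.load("cam8.npz"); c=dict(img=d["img"],mtx=d["mtx"],world_to_cam=d["w"]); read(c,d["q"],d["p"]); print(pitch(d["q"]))
o=robot.get_obs(); 
for i in range(2):
    c=robot.camera("side"); o=robot.get_obs(); print(o["time"],o["position"],"pitch",pitch(o["tool_rot"])); read(c,o["tool_rot"],o["position"])
np.savez("cam9.npz",img=c["img"],mtx=c["mtx"],w=c["world_to_cam"],p=o["position"],q=o["tool_rot"])
E
```

```text
{'hub': [281.63, 204.73], 'h_mm': [3.3, -1.5], 'blob': 0.006, 'needle': -0.006, 'mark': 0.237}
0.00010262020716836897
19.1333 [ 0.26992737 -0.4767849   0.5009646 ] pitch 0.22670412466025525
{'hub': [296.13, 206.84], 'h_mm': [4.0, -2.1], 'blob': 0.223, 'needle': 0.219, 'mark': 0.234}
19.1833 [ 0.26991028 -0.47674186  0.50102186] pitch 0.2267734381006824
{'hub': [296.09, 206.79], 'h_mm': [4.0, -2.2], 'blob': 0.233, 'needle': 0.22, 'mark': 0.233}
```

```bash
python3 - <<'E'
from h import *
R1=down(115); to([.45,-.22,.47],down(115)); to([.54,.002,.42],down(90)); print(robot.get_obs()["q"])
E
```

```text
t 19.18 shift [ 46.8 310.9  21.1] turn [ 2.5 12.8 22.4]
t 19.18 shift [139.6 535.4  51. ] turn [ 5.4 12.2 47.3]
[-1.32560179  0.12754492  1.35766085  0.1248584   1.46695473 -2.15521715]
```

Emit:
{"api": "move_arm", "payload": {
  "series": "0 0 0 0 5 0;0 0 0 0 10 0;0 0 0 0 13 0;0 0 0 0 13 0"
}}

```text
time: 19.52
position: [0.271, -0.4781, 0.5004]
tool_rot: [0.362, 0.932, 0.0, -0.0]
ft_force: [0.4, -0.5, -3.6]
grip_width: 0.0196
grip_force: 40.0
```

```bash
python3 - <<'E'
from h import *
to([.45,-.22,.47],down(112)); to([.54,.002,.42],down(90))
E
```

```text
t 19.52 shift [ 42.3 311.2  30.5] turn [ 0.  -0.  25.5]
t 19.52 shift [125.8 535.7  80.6] turn [ 0.  -0.  47.5]
```

Emit:
{"api": "move_arm", "payload": {
  "series": "5 39 4 0 0 3;10 78 8 0 0 6;16 117 12 0 0 10;21 156 16 0 0 13;27 195 20 0 0 16;32 234 24 0 0 19;38 272 28 0 0 22;42 311 30 0 0 25"
}}

```text
time: 20.18
position: [0.4493, -0.2171, 0.471]
tool_rot: [0.557, 0.83, 0.0, 0.001]
ft_force: [0.3, -1.9, -3.8]
grip_width: 0.0194
grip_force: 40.0
```

```bash
python3 - <<'E'
from h import *
to([.54,.002,.42],down(90))
E
```

```text
t 20.18 shift [168.4 166.9  51.1] turn [ 0.1  0.  22.3]
```

Emit:
{"api": "move_arm", "payload": {
  "series": "28 28 8 0 0 4;56 56 16 0 0 8;84 84 25 0 0 12;112 112 34 0 0 16;140 140 42 0 0 20;168 167 50 0 0 22;168 167 50 0 0 22;168 167 50 0 0 22"
}}

```text
time: 20.85
position: [0.5392, 0.002, 0.4205]
tool_rot: [0.703, 0.712, 0.0, -0.0]
ft_force: [0.4, -0.7, -3.8]
grip_width: 0.0195
grip_force: 40.0
```

```bash
python3 - <<'E'
from h import *
to([.54,.002,.26],down(90)); o=robot.get_obs(); print(np.round(o["q"],2),o["ft_force"])
c=robot.camera("side"); show(c,["crown","dowel_hole","long_dowel","needle_pivot"]); read(c,o["tool_rot"],o["position"])
E
```

```text
t 20.85 shift [ -0.    0.8 160.5] turn [ 0.  -0.   0.7]
[-0.2   0.25  1.39  0.    1.5  -0.22] [ 0.40178898 -0.71779645 -3.81019747]
crown S [ 0.52   -0.0476  0.0838] 0.65 [289. 215.]
crown S [ 0.3872 -0.0169  0.032 ] 0.6 [240. 237.]
crown T [0.5366 0.0031 0.1005] 0.97 [286. 200.]
crown T [0.3911 0.0212 0.0413] 0.91 [236. 227.]
dowel_hole S [ 0.5056 -0.0831  0.0322] 0.88 [290. 239.]
dowel_hole T [ 0.5407 -0.1063  0.0332] 0.82 [306. 240.]
long_dowel S [ 0.5376 -0.1066  0.0959] 0.46 [307. 221.]
long_dowel S [ 0.6532 -0.228   0.043 ] 0.34 [369. 251.]
long_dowel T [ 0.5405 -0.1018  0.005 ] 0.78 [305. 247.]
needle_pivot S [ 0.5383 -0.1072  0.0959] 0.67 [307. 221.]
needle_pivot T [0.7286 0.025  0.0041] 0.62 [336. 210.]
needle_pivot T [0.5407 0.0061 0.3446] 0.38 [290. 113.]
{'hub': [273.28, 105.79], 'h_mm': [67.3, 3.7], 'blob': 0.784, 'needle': 0.776, 'mark': 0.321}
```

Now descend to just above contact (TCP ≈0.235).

Emit:
{"api": "move_arm", "payload": {
  "series": "0 1 40 0 0 0;0 1 80 0 0 0;0 1 120 0 0 0;0 1 150 0 0 0;0 1 170 0 0 0;0 1 177 0 0 0;0 1 177 0 0 0;0 1 177 0 0 0"
}}

```text
time: 21.97
position: [0.5413, -0.0005, 0.2449]
tool_rot: [0.704, 0.71, 0.001, 0.001]
ft_force: [-0.1, -1.8, -2.6]
grip_width: 0.02
grip_force: 40.0
```

Emit:
{"api": "move_arm", "payload": {
  "series": "0 0 1.5 0 0 0;0 0 3 0 0 0;0 0 4.5 0 0 0;0 0 5.5 0 0 0;0 0 5.5 0 0 0;0 0 5.5 0 0 0"
}}

```text
time: 22.47
position: [0.5404, -0.0001, 0.2388]
tool_rot: [0.704, 0.71, 0.0, 0.0]
ft_force: [-0.2, 0.3, -3.6]
grip_width: 0.0201
grip_force: 40.0
```

Emit:
{"api": "move_arm", "payload": {
  "series": "0 0 1 0 0 0;0 0 2 0 0 0;0 0 2.5 0 0 0;0 0 2.5 0 0 0;0 0 2.5 0 0 0"
}}

```text
time: 22.88
position: [0.5403, -0.0001, 0.2361]
tool_rot: [0.704, 0.71, 0.0, -0.0]
ft_force: [-0.5, 0.0, -2.9]
grip_width: 0.0198
grip_force: 40.0
```

Emit:
{"api": "move_arm", "payload": {
  "series": "0 0 0.5 0 0 0;0 0 1 0 0 0;0 0 1 0 0 0;0 0 1 0 0 0"
}}

```text
time: 23.22
position: [0.5405, 0.0001, 0.236]
tool_rot: [0.704, 0.71, 0.0, 0.0]
ft_force: [-2.0, 1.5, 5.9]
grip_width: 0.0195
grip_force: 40.0
```

Emit:
{"api": "move_arm", "payload": {
  "series": "0 0 -0.7 0 0 0;6.1 0 -0.6 0 -2.5 0;12.2 0 -0.2 0 -5 0;18.3 0 0.4 0 -7.5 0;24.3 0 1.4 0 -10 0;29.8 0 2.5 0 -12.3 0;32.9 0 3.1 0 -13.6 0;32.9 0 3.1 0 -13.6 0"
}}

```text
time: 23.88
position: [0.5408, 0.0333, 0.2322]
tool_rot: [0.698, 0.706, -0.083, 0.086]
ft_force: [0.4, -1.8, 1.3]
grip_width: 0.0201
grip_force: 40.0
```

Emit:
{"api": "move_arm", "payload": {
  "series": "0 0 0 0 0 0;0 0 0 0 0 0;0 0 0 0 0 0;0 0 0 0 0 0;0 0 0 0 0 0;0 0 0 0 0 0"
}}

```text
time: 24.38
position: [0.5407, 0.0325, 0.2323]
tool_rot: [0.7, 0.705, -0.083, 0.085]
ft_force: [0.8, 0.1, 2.8]
grip_width: 0.0194
grip_force: 40.0
```

```bash
python3 - <<'E'
from h import *
o=robot.get_obs(); G=gframe(o["tool_rot"]); print(o["time"],o["position"],o["ft_force"],o["moment"],"pitch",pitch(o["tool_rot"]),"sole pt",o["position"]-.14*G[:,2], "roll",G[2,0])
for i in range(2):
    c=robot.camera("side"); o=robot.get_obs(); read(c,o["tool_rot"],o["position"],.078)
u,v=proj(c,[o["position"]-.078*G[:,2]])[0].astype(int); print(u,v)
np.savez("cam10.npz",img=c["img"],mtx=c["mtx"],w=c["world_to_cam"],p=o["position"],q=o["tool_rot"])
E
```

```text
24.3833 [0.54067814 0.03250566 0.23230369] [0.80357554 0.06137874 2.78791543] [ 0.04564839 -0.36982612  0.0545748 ] pitch 0.2371020652494554 sole pt [ 5.41161416e-01 -3.75806376e-04  9.62207203e-02] roll 0.0017108503538731112
{'hub': [271.17, 169.22], 'h_mm': [65.3, 20.2], 'blob': 0.385, 'needle': 0.706, 'mark': 0.783}
{'hub': [271.13, 169.23], 'h_mm': [65.3, 20.2], 'blob': 0.391, 'needle': 0.769, 'mark': 0.783}
286 179
```

```bash
sed -i 's/verbose=True,dx=0/verbose=True,rr=14,dx=0/; s/    rr=14; sub/    sub/' h.py; python3 - <<'E'
from h import *
d=np.load("cam10.npz"); c=dict(img=d["img"],mtx=d["mtx"],world_to_cam=d["w"])
for rr in(4,5,6):
  read(c,d["q"],d["p"],.078,rr=rr)
for dx in(-.002,.002): read(c,d["q"],d["p"],.078,rr=5,dx=dx)
G=gframe(d["q"]); o=d["p"]-.078*G[:,2]
u,v=proj(c,[o-G[:,0]*.0115])[0].astype(int); print(u,v); g=cv2.cvtColor(c["img"],cv2.COLOR_RGB2GRAY)
print(g[v-6:v+22,u-14:u+12])
E
```

```text
{'hub': [282.0, 180.4], 'h_mm': [2.7, 0.2], 'blob': 0.23, 'needle': 0.238, 'mark': 0.228}
{'hub': [282.0, 180.4], 'h_mm': [2.7, 0.2], 'blob': 0.23, 'needle': 0.238, 'mark': 0.228}
{'hub': [282.0, 180.4], 'h_mm': [2.7, 0.2], 'blob': 0.23, 'needle': 0.238, 'mark': 0.228}
{'hub': [282.0, 180.4], 'h_mm': [0.7, 0.2], 'blob': 0.323, 'needle': 0.306, 'mark': 0.278}
{'hub': [282.0, 180.4], 'h_mm': [4.7, 0.2], 'blob': 0.137, 'needle': 0.171, 'mark': 0.182}
282 180
[[ 35  35  37  50  73  99 121 141 154 157 157 157 157 158 157 157 157 157
  157 154 144 122 103  97  96  95]
 [ 34  34  33  36  54  81 110 137 152 156 157 157 157 157 157 157 157 157
  158 157 149 129 108  96  93  90]
 [ 35  35  35  36  44  66  99 129 147 155 156 156 157 157 157 157 158 157
  157 157 154 142 120  99  89  82]
 [ 40  45  52  60  66  76  97 123 144 154 157 157 157 156 156 156 157 157
  157 158 161 159 134 103  84  75]
 [ 69  90 111 129 141 142 140 141 148 154 156 157 155 151 150 153 156 157
  157 158 162 160 137 102  79  71]
 [108 146 177 198 209 207 191 167 156 155 157 156 152 142 137 145 154 157
  157 158 159 157 137
[... 1712 characters left out ...]
16 137 146
  141 135 128 112  86  65  61  63]
 [ 36  33  35  41  58  83 112 135 143 144 143 143 137 124 111 113 126 132
  128 120 113  96  76  70  78  88]
 [ 34  34  35  35  37  48  71  95 113 124 132 138 139 136 128 121 119 117
  108 101  94  84  81  97 118 127]
 [ 34  35  35  34  35  35  41  56  73  91 108 124 136 140 140 134 126 117
  107 100  97  98 106 127 148 151]
 [ 34  35  34  35  35  37  41  49  60  76  96 122 145 152 148 142 136 133
  128 125 124 125 129 140 154 154]
 [ 36  39  43  48  55  64  77  92 112 130 146 165 179 173 154 142 140 140
  139 138 138 138 137 144 153 154]
 [ 63  73  84  97 115 133 146 159 173 182 187 191 189 170 144 132 136 137
  139 141 140 141 148 165 176 171]]
```

Emit:
{"api": "move_arm", "payload": {
  "series": "0 0 -0.2 0 0 0;0 0 -0.2 0 0 0;0 0 -0.2 0 0 0;0 0 -0.2 0 0 0;0 0 -0.2 0 0 0;0 0 -0.2 0 0 0;0 0 -0.2 0 0 0;0 0 -0.2 0 0 0"
}}

```text
time: 25.15
position: [0.5403, 0.0328, 0.2323]
tool_rot: [0.699, 0.705, -0.083, 0.084]
ft_force: [2.7, 1.7, 3.5]
grip_width: 0.0194
grip_force: 40.0
```

```bash
python3 - <<'E'
from h import *
F=[]
for i in range(5):
    c=robot.camera("side"); o=robot.get_obs(); F.append(o["ft_force"]); 
    if i>2: read(c,o["tool_rot"],o["position"],.078,rr=5)
print(np.round(F,1).tolist(),o["time"],pitch(o["tool_rot"])); show(c,["long_dowel","crown"])
E
```

```text
{'hub': [282.0, 180.2], 'h_mm': [1.6, 1.0], 'blob': 0.261, 'needle': 0.261, 'mark': 0.288}
{'hub': [282.0, 180.0], 'h_mm': [1.4, 1.6], 'blob': 0.261, 'needle': 0.257, 'mark': 0.286}
[[2.4, 0.1, 3.3], [2.2, -0.1, 3.3], [1.7, -0.5, 3.2], [1.9, 0.9, 3.4], [2.5, -0.2, 3.4]] 25.4 0.2374821933180488
long_dowel S [ 0.5384 -0.1088  0.0951] 0.78 [307. 221.]
long_dowel T [ 0.5426 -0.1017  0.0054] 0.57 [305. 247.]
crown S [ 0.52   -0.0548  0.0827] 0.92 [291. 217.]
crown S [ 0.3822 -0.0183  0.0309] 0.56 [238. 238.]
crown T [ 0.4312 -0.3255  0.0084] 0.7 [314. 316.]
crown T [0.5378 0.001  0.1003] 0.65 [287. 200.]
crown T [0.3898 0.0217 0.0391] 0.63 [235. 228.]
crown T [0.6691 0.3706 0.0025] 0.44 [270. 169.]
```

Emit:
{"api": "move_arm", "payload": {
  "series": "0 0 -0.2 0 0 0;0 0 -0.2 0 0 0;0 0 -0.2 0 0 0;0 0 -0.2 0 0 0"
}}

```text
time: 25.93
position: [0.5401, 0.0329, 0.2324]
tool_rot: [0.699, 0.705, -0.083, 0.084]
ft_force: [2.2, -1.3, 3.2]
grip_width: 0.0198
grip_force: 40.0
```

Emit:
{"api": "move_arm", "payload": {
  "series": "0 0 -0.3 0 0 0;0 0 -0.3 0 0 0;0 0 -0.3 0 0 0;0 0 -0.3 0 0 0"
}}

```text
time: 26.27
position: [0.5399, 0.0329, 0.2325]
tool_rot: [0.699, 0.705, -0.084, 0.084]
ft_force: [2.5, -0.2, 2.1]
grip_width: 0.0198
grip_force: 40.0
```

Emit:
{"api": "move_arm", "payload": {
  "series": "0 0 -0.3 0 0 0;0 0 -0.3 0 0 0;0 0 -0.3 0 0 0;0 0 -0.3 0 0 0;0 0 -0.3 0 0 0;0 0 -0.3 0 0 0"
}}

```text
time: 26.77
position: [0.5392, 0.0332, 0.2323]
tool_rot: [0.699, 0.705, -0.084, 0.083]
ft_force: [0.1, 0.7, -1.9]
grip_width: 0.0194
grip_force: 40.0
```

```bash
python3 - <<'E'
from h import *
F=[];Rr=[]
for i in range(6):
    c=robot.camera("side"); o=robot.get_obs(); F.append(o["ft_force"]); r=read(c,o["tool_rot"],o["position"],.078,rr=5,verbose=False); Rr.append((r["blob"],r["needle"],r["mark"]))
print(np.mean(F,0),np.mean(Rr,0),o["position"],o["time"],pitch(o["tool_rot"]))
E
```

```text
[ 0.42451103  0.21808974 -2.82380356] [0.15816667 0.24       0.22783333] [0.53925886 0.03311927 0.23240255] 27.0667 0.23704971340181727
```

Emit:
{"api": "move_arm", "payload": {
  "series": "0 0 0.3 0 0 0;0 0 0.3 0 0 0;0 0 0.3 0 0 0;0 0 0.3 0 0 0;0 0 0.3 0 0 0;0 0 0.3 0 0 0"
}}

```text
time: 27.57
position: [0.5401, 0.0329, 0.2326]
tool_rot: [0.699, 0.705, -0.083, 0.084]
ft_force: [0.2, -0.1, -3.1]
grip_width: 0.0196
grip_force: 40.0
```

```bash
python3 - <<'E'
from h import *
F=[]
for i in range(5):
    c=robot.camera("side"); o=robot.get_obs(); F.append(o["ft_force"])
print(np.mean(F,0),o["position"],o["time"],pitch(o["tool_rot"]))
E
```

```text
[ 0.23208481 -0.1726999  -2.79014275] [0.54007103 0.03295496 0.23262524] 27.8167 0.23734310324002236
```

Emit:
{"api": "move_arm", "payload": {
  "series": "0 0 0.3 0 0 0;0 0 0.3 0 0 0;0 0 0.3 0 0 0;0 0 0.3 0 0 0;0 0 0.3 0 0 0"
}}

```text
time: 28.23
position: [0.5401, 0.0329, 0.2324]
tool_rot: [0.699, 0.705, -0.083, 0.084]
ft_force: [0.4, 0.5, -2.4]
grip_width: 0.0198
grip_force: 40.0
```

```bash
cat > f.py <<'E'
from h import *
F=[];Rr=[]
for i in range(5):
    c=robot.camera("side"); o=robot.get_obs(); F.append(o["ft_force"]); r=read(c,o["tool_rot"],o["position"],.078,rr=5,verbose=False); Rr.append((r["blob"],r["needle"],r["mark"]))
print(np.mean(F,0),np.mean(Rr,0),o["position"],o["time"],pitch(o["tool_rot"]))
E
python3 f.py
```

```text
[-0.14958687 -0.01832805 -2.28340246] [nan nan nan] [0.54009134 0.03288015 0.23239421] 28.4833 0.23738194532608523h.py:37: RuntimeWarning: invalid value encountered in divide
  yy,xx=np.mgrid[v-rr:v+rr,u-rr:u+rr]; hub=np.array([(w*xx).sum(),(w*yy).sum()])/w.sum()
h.py:46: RuntimeWarning: invalid value encountered in scalar divide
  return round(float((ww*a[m]).sum()/ww.sum()),3)
```

Just touching; a little more for a secure light contact.

Emit:
{"api": "move_arm", "payload": {
  "series": "0 0 0.2 0 0 0;0 0 0.2 0 0 0;0 0 0.2 0 0 0;0 0 0.2 0 0 0;0 0 0.2 0 0 0"
}}

```text
time: 28.9
position: [0.5401, 0.0329, 0.2323]
tool_rot: [0.699, 0.705, -0.083, 0.084]
ft_force: [-0.3, -0.1, 0.8]
grip_width: 0.0198
grip_force: 40.0
```

```bash
sed -i 's/rr=5/rr=6/' f.py; python3 f.py 2>/dev/null
```

```text
[0.01650543 0.78168034 0.30149673] [0.2918 0.356  0.2896] [0.54015458 0.03284222 0.23231489] 29.15 0.2373980057082328
```

```bash
python3 - <<'E'
from h import *
d=np.load("cam10.npz"); a=cv2.cvtColor(d["img"],cv2.COLOR_RGB2GRAY).astype(float); c=robot.camera("side"); b=cv2.cvtColor(c["img"],cv2.COLOR_RGB2GRAY).astype(float)
print("max diff near gauge",abs(a-b)[150:215,255:320].max(), "phase",cv2.phaseCorrelate(a[150:215,255:320],b[150:215,255:320]))
fake=dict(img=c["img"],mtx=c["mtx"],world_to_cam=c["world_to_cam"])
for im in(a,b):
    print([round(float((np.clip(155-im[r,277:289],0,None)**2*np.arange(277,289)).sum()/(np.clip(155-im[r,277:289],0,None)**2).sum()),2) for r in range(178,203,2)])
E
```

```text
max diff near gauge 40.0 phase ((-0.19874293895716733, -0.02227409398385305), 1.0076941592416764)
[281.63, 281.93, 281.98, 281.21, 281.65, 281.94, 281.38, 281.15, 281.8, 284.05, 282.91, 282.95, 283.72]
[281.37, 281.48, 281.66, 281.2, 281.36, 281.51, 280.94, 280.84, 281.58, 284.13, 283.57, 282.57, 283.18]
```

```bash
python3 -c "
from rig import robot
print(robot.hand_in())"
```

```text
the job is handed in; nothing more can be done
None
```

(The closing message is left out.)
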